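Deburr the lamp hole of the new altar stand

ROBOT

A 7-joint arm with a two-finger parallel gripper is mounted at the origin on the work surface. World frame = base frame: x ahead of the robot, y to its left, z up, the work surface at z = 0. Lengths are in m, angles in rad, forces in N, time in s.
With the tool pointing down it reaches from about 0.4 to 0.85 m from the base axis. Payload 4.4 kg.
Tool frame: the origin (TCP) lies at the centre of the arm's flange, where the gripper is bolted on; the fingertips stand 199 mm ahead of it and the grasp point (between the pads) lies 180 mm ahead of it; z points along the fingers, y is the line along which they close (so a half turn about z gives the same grasp; the last joint's range is limited). The gripper opens to 94 mm and grips with 3 to 60 N. Pads are 16 mm wide; open, the fingers measure 119 mm over their backs; the gripper's body (75 mm by 177 mm) begins 78 mm behind the grasp point.
Start: joints at [-1.287, 0.628, 0.038, 1.517, -0.027, 0.996, -0.02], TCP at [0.223, 0.611, 0.405] pointing down, gripper open.
Joint ranges: [-3.06, 3.06], [-0.37, 2.12], [-1.25, 1.32], [0.18, 2.47], [-1.1, 4.24], [0.23, 1.98], [-2.94, 2.94]. Speed limits (rad/s): [2.57, 2.57, 3.14, 3.14, 3.14, 3.14, 3.14].

INTERFACE

Orientations are given as a unit quaternion [w, x, y, z].
In Python, from rig import arm, eyes gives the robot as it stands.
- The arm moves only by the shell command python3 -m inch 'ROWS' [OPENING]. ROWS is JSON, a list of rows, each an object with "slide": the shift along the tool's x, y, z in m, a list of three; "twist": the turn, a rotation vector about the tool's x, y, z in rad, a list of three. A call has 1 to 12 rows; each row is the pose to reach, as a shift and turn from the pose commanded when the call began, along the tool's axes at that moment; what a row does not reach only later rows make up. A row lasts 1/12 s, in which the tool goes at most 41.7 mm and 7.16 degrees, less where a joint would pass 70% of its speed; a pose out of reach is approached as far as the arm can. A call with a gripper value outside its range is refused whole. OPENING is the opening, from 0 (shut) to 1 (fully open), set as the call begins (- or left out, the last holds). The fingers move at their own pace and stop on an object; the grip force is fixed at half the most. Time passes only in rows, so rows that repeat a pose let the fingers close. It gives the time, the measured TCP pose, the force, the opening and the grip force at its end, in the units of the state.
- arm.sense(): the state, without advancing time (a new reading comes with each control period).
- eyes.grab_frame(name): name is "scene" or "top" or "wrist"; returns (picture, depth): 480x640x3 uint8, red, green, blue; 480x640 float32, m along the optical axis (not along the pixel's ray), 0 where there is no reading.
- eyes.calibration(name): a dict with "mtx" (3x3 intrinsics, pixels), "extrinsics" (4x4, takes a point from world to camera coordinates). Camera axes: x right, y up, looking along -z (the intrinsics and any distortion apply to the point x, -y, -z); pixel columns grow to the right and rows downward; lengths in m; the calibration is good to about 2 mm. A picture is of the moment at which its call begins: read the wrist's pose just before it. calibration takes no time and is no camera call; for the wrist camera it gives the pose at the moment of the call.
- arm.sign_off(): hands the job in; it is judged then, once.
The state is a dict: "time_s": time; "q": joint angles; "qvel": joint speeds; "joint_torque": joint torques, N m; "tool_pos": TCP position; "eef_rot": TCP orientation; "contact_force": force on the tool from outside, world axes, zero at the start; "torque": the same for the moment, N m; "width": finger opening in m; "finger_force": force on a finger pad.
Only numpy, scipy, OpenCV 4.12 (cv2) and the standard library are available. Lean on these libraries where they do the work, as an engineer would, in place of code of your own. Each camera call takes 0.05 s, during which the arm holds its last target. There are 200 camera calls.

TASK

Take the orange-handled deburring tool out of the red tray and, holding it upright, run its blade one full circle round the edge of the hole in the bare aluminium lamp stand: start at the red dot, go anticlockwise as seen from above and finish back at the dot, keeping the blade lightly against the edge all the way and never pressing hard on the stand. Then stand the tool upright in the red tray again and let go.

Things in the scene. Friction and masses are not known exactly. Their poses are not given: they have to be found in the camera images.
- tool_grip (a point): Point on the deburring tool's axis, mid-handle, 80 mm above its underside. The tool is round about z (up the handle) and stands in the red tray: steel guard foot 54 mm across, 28 mm high; orange cylinder handle 30 mm across, from 40 to 115 mm above the underside; about 0.3 kg. A brass bell of similar size is not the tool.
- blade: Sprung brass blade on the tool's axis, a rod 20 mm across; origin at the centre of its lower end. Flush with the foot's underside while the tool stands; springs out 16 mm when lifted. The spring pushes 0.6 N (out) to 1.3 N (in): with the foot's underside 3 to 13 mm above a surface the blade rests lightly on it; the foot need not touch.
- stand: Bare pale silvery aluminium stand, fixed: plate 130 x 130 mm on short legs, top 40 mm above the table, through hole 60 mm across in its middle. Origin on the hole's axis at table height, z up; x points to the red dot (16 mm, 50 mm off the axis); anticlockwise is from x to y. The blade's centre follows the edge, 30 mm from the axis, within 10 mm. The green stand with a brass ring is a bystander.
- tray: Red plastic tray, fixed, 170 (x) x 130 (y) mm outside, walls 4 mm thick and 18 mm high in all, floor top 4 mm above the table. Origin at the centre of its underside, z up.
There are look-alikes about, which are no part of the job. Leave any black or pink look-alike of the part that bears tool_grip alone.

How it is judged:
By the outcome, as a careful person would: the job done as asked, in the order asked, and still so for the second after the job is handed in, with the robot touching nothing.
It also fails if it takes over 61 s, if anything falls off the work surface, if the arm or the gripper's body presses on something with over 40 N, if the wrist force passes 120 N, or if a joint passes its speed limit or range.

## Working session

There is one attempt and no reset: what is moved stays moved. The work goes in short steps, Python scripts to look and compute and a shell command to move; the robot and the scene stay as the last step left them, time stands still between calls to the robot, and variables do not carry over. Pictures are saved under pics/ and viewed, at most 10 in all, crops included, and the job is handed in when it is done.

```bash
ls; mkdir -p pics; python3 - <<'E'
from rig import arm, eyes
import cv2, numpy as np
s=arm.sense(); print(s)
for n in ("top","scene"):
    p,d=eyes.grab_frame(n); cv2.imwrite(f"pics/{n}0.png",p[:,:,::-1]); np.savez(f"pics/{n}0.npz",p=p,d=d)
    c=eyes.calibration(n); print(c)
E
```

```text
pics
{'time_s': 0.0, 'q': array([-1.2867716 ,  0.62926226,  0.03846578,  1.51832698, -0.02699849,
        0.99629396, -0.01997112]), 'qvel': array([-0.00083311, -0.00148677, -0.00064421, -0.00092135,  0.00022446,
        0.00173011,  0.0011892 ]), 'joint_torque': array([ 1.13831265e-03, -5.49717164e+01,  1.14430066e+00, -1.86638671e+01,
       -5.21598605e-02,  2.35779147e-02,  1.53171982e-04]), 'tool_pos': array([0.22265834, 0.61037144, 0.40382171]), 'eef_rot': array([-1.37735353e-04,  1.74016180e-01,  9.84742395e-01, -8.75211233e-04]), 'contact_force': array([0.51316171, 0.79761698, 0.42887421]), 'torque': array([-0.00567454,  0.01234221, -0.02127579]), 'finger_force': 0.0, 'width': 0.09382717075906627}
{'mtx': array([[491.67966938,   0.        , 329.20739462],
       [  0.        , 491.67966938, 234.14045532],
       [  0.        ,   0.        ,   1.        ]]), 'extrinsics': array([[ 0.01955765, -0.99922837,  0.03406102, -0.03116886],
       [ 0.98359826,  0.02533919,  0.17858438, -0.51294814],
       [-0.17930966,  0.03000967,  0.98333487, -0.96351927],
       [ 0.        ,  0.        ,  0.        ,  1.        ]])}
{'mtx': array([[572.68397517,   0.        , 327.12941634],
       [  0.        , 572.68397517, 241.15862843],
       [  0.        ,   0.        ,   1.        ]]), 'extrinsics': array([[ 0.83472682,  0.55058588,  0.00929113, -0.432855  ],
       [-0.387927  ,  0.5759821 ,  0.71955352,  0.12749001],
       [ 0.39082449, -0.6042349 ,  0.69437484, -1.19935467],
       [ 0.        ,  0.        ,  0.        ,  1.        ]])}
```

View pics/top0.png

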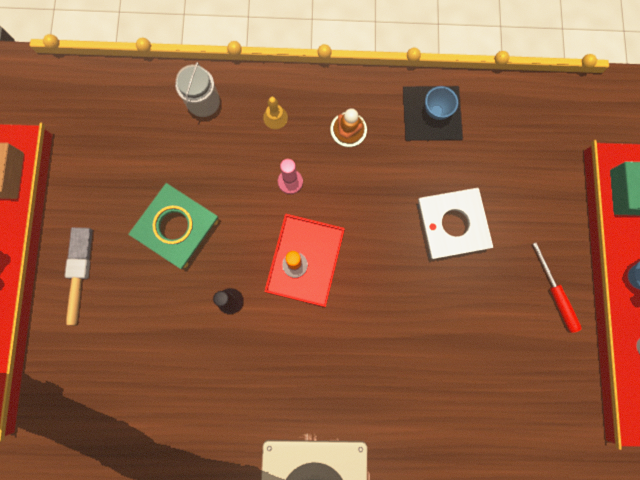

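View pics/scene0.png

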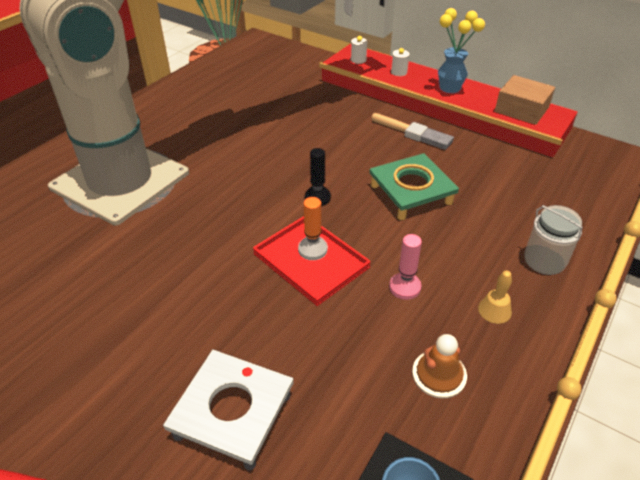

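The candidates for the tool are orange in the red tray at top (293,262), black (228,300), pink (290,175) and the brass bell (275,112). Only the first is orange-handled and in the red tray. For the stand, pale with a red dot at (456,223) fits; green at (173,225) with the brass ring is the bystander. I'll measure these and confirm in a crop.

```bash
cat > h.py <<'E'
import numpy as np, cv2
from rig import arm, eyes
from scipy.spatial.transform import Rotation as R
def cloud(d,c):
    K=c["mtx"]; T=np.linalg.inv(c["extrinsics"])
    v,u=np.mgrid[0:480,0:640]
    x=(u-K[0,2])/K[0,0]*d; y=(v-K[1,2])/K[1,1]*d
    P=np.stack([x,-y,-d,np.ones_like(d)],-1)@T.T
    P=P[...,:3]; P[d==0]=np.nan; return P
def circ(p):
    A=np.c_[2*p[:,:2],np.ones(len(p))]; s=np.linalg.lstsq(A,(p[:,:2]**2).sum(1),rcond=None)[0]
    return s[:2],np.sqrt(s[2]+s[:2]@s[:2])
def pose():
    s=arm.sense(); q=s["eef_rot"]; return s,s["tool_pos"],R.from_quat(q,scalar_first=True)
E
python3 - <<'E'
from h import *
for n in ("top","scene"):
    f=np.load(f"pics/{n}0.npz"); p,d=f["p"],f["d"]; P=cloud(d,eyes.calibration(n))
    h=cv2.cvtColor(p,cv2.COLOR_RGB2HSV); H,S,V=[h[...,i].astype(int) for i in range(3)]
    x,y,z=P[...,0],P[...,1],P[...,2]
    print(n,"table z",np.nanmedian(z[(abs(x-.4)<.1)&(abs(y)<.1)&(V<120)]))
    tray=(S>200)&((H<5)|(H>175))&(V>120)&(x>.3)&(x<.72)&(abs(y)<.16)&(z<.03)
    q=P[tray]; r=cv2.minAreaRect(q[:,:2].astype(np.float32)); print("tray",r,np.median(q[:,2]))
    o=(S>200)&(H>8)&(H<22)&(np.hypot(x-r[0][0],y-r[0][1])<.1)&(z>.03)
    q=P[o]; print("orange n",len(q),q.min(0),q.max(0),circ(q), "top",np.median(q[q[:,2]>q[:,2].max()-.004],0))
    g=(S<60)&(np.hypot(x-r[0][0],y-r[0][1])<.1)&(z>.02)&(z<.04)
    q=P[g]; print("foot",len(q),cv2.minEnclosingCircle(q[:,:2].astype(np.float32)),np.median(q,0))
    w=(S<40)&(V>150)&(z>.033)&(z<.047)&(y<-.1)&(y>-.45)&(x>.4)&(x<.7)
    m=cv2.morphologyEx(w.astype(np.uint8),cv2.MORPH_OPEN,np.ones((3,3)))
    cs,hi=cv2.findContours(m,cv2.RETR_CCOMP,cv2.CHAIN_APPROX_NONE)
    q=P[w]; print("plate",cv2.minAreaRect(q[:,:2].astype(np.float32)),np.median(q[:,2]))
    for c,k in zip(cs,hi[0]):
        if len(c)>25 and k[3]>=0:
            pp=P[c[:,0,1],c[:,0,0]]; print("hole",circ(pp[~np.isnan(pp[:,0])]))
    rd=(S>150)&((H<8)|(H>172))&(V>120)&(z>.03)&(z<.05)&(y<-.1)&(y>-.35)&(x>.4)&(x<.7)
    print("dot",rd.sum(),np.median(P[rd],0))
a=cv2.imread("pics/top0.png"); b=cv2.imread("pics/scene0.png")
cv2.imwrite("pics/crop.png",np.hstack([cv2.resize(a[160:320,200:360],(400,400),interpolation=2),cv2.resize(b[150:310,240:400],(400,400),interpolation=2)]))
E
```

```text
top table z 1.3595366628482708e-05
tray ((0.4665922522544861, 0.03040505200624466), (0.13276620209217072, 0.1746271252632141), 77.37799835205078) 0.01665228886284087
orange n 204 [0.43836213 0.03679039 0.07546754] [0.46694036 0.06358639 0.12278178] (array([0.45160402, 0.0502353 ]), np.float64(0.010679646106172586)) top [0.4543816  0.04823751 0.11995238]
foot 67 ((0.45201578736305237, 0.049667127430438995), 0.023127052932977676) [0.44752164 0.03551891 0.02287595]
plate ((0.5467706918716431, -0.28412771224975586), (0.129694402217865, 0.13126987218856812), 11.525900840759277) 0.03970078915110298
hole (array([ 0.54693747, -0.28373955]), np.float64(0.031209159958833575))
dot 29 [ 0.53677834 -0.2343527   0.04024338]
scene table z 0.0002518577314055692
tray ((0.45691978931427, 0.031969837844371796), (0.1344444751739502, 0.18927359580993652), 76.75703430175781) 0.005249129119402174
orange n 330 [0.44214567 0.03423867 0.05257913] [0.46945736 0.05777861 0.1208839 ] (array([0.45476529, 0.04874175]), np.float64(0.01257276596185888)) top [0.46579493 0.04695652 0.11832307]
foot 276 ((0.45568975806236267, 0.047018151730298996), 0.022770116105675697) [0.46190882 0.0406932  0.02712922]
plate ((0.5461533665657043, -0.2841062545776367), (0.1313021183013916, 0.13160429894924164), 11.591318130493164) 0.03964333153085198
hole (array([ 0.54635171, -0.28449067]), np.float64(0.030524153351193226))
hole (array([ 0.53505703, -0.23498995]), np.float64(0.009441258413029396))
dot 59 [ 0.53580412 -0.2353843   0.04079979]
```

View pics/crop.png

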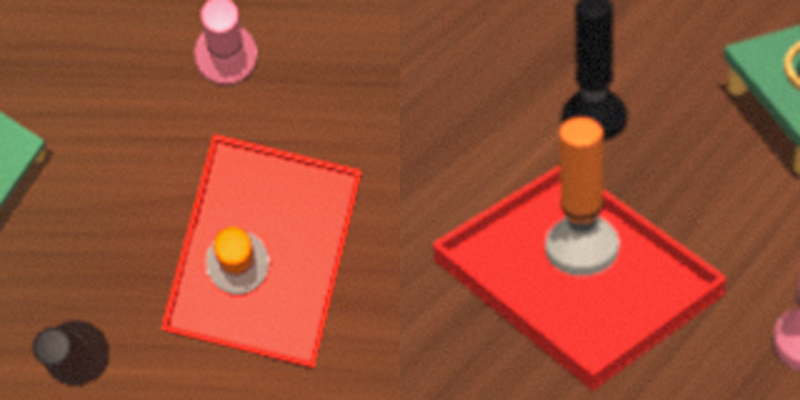

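The crop confirms it: the orange handle on a steel foot stands in the red tray, with pink and black look-alikes outside it. Tool axis is about (0.454, 0.0485). Hole is at (0.5465, -0.284), with the dot at 101.6°. Both agree with the given sizes, so I'm moving.

```bash
cat >> h.py <<'E'
def to(x,y,z):
    s,p,r=pose(); return np.round(r.inv().apply(np.array([x,y,z])-p),4)
E
python3 -c "
from h import *; print(to(.454,.0485,.40)); s,p,r=pose(); print(r.as_matrix().round(4))"
python3 -m inch '[{"slide":[-0.03,-0.033,0],"twist":[0,0,0]},{"slide":[-0.057,-0.063,0],"twist":[0,0,0]},{"slide":[-0.084,-0.093,0],"twist":[0,0,0]},{"slide":[-0.111,-0.123,0],"twist":[0,0,0]},{"slide":[-0.138,-0.153,0],"twist":[0,0,0]},{"slide":[-0.165,-0.183,0],"twist":[0,0,0]},{"slide":[-0.192,-0.213,0],"twist":[0,0,0]},{"slide":[-0.219,-0.243,0],"twist":[0,0,0]},{"slide":[-0.246,-0.273,0],"twist":[0,0,0]},{"slide":[-0.273,-0.303,0],"twist":[0,0,0]},{"slide":[-0.29,-0.321,0],"twist":[0,0,0]},{"slide":[-0.29,-0.321,0],"twist":[0,0,0]}]' 1
python3 -c "
from h import *; print(to(.454,.0485,.40)); s,p,r=pose(); print(r.as_matrix().round(4)); print(s['q'],p)"
```

```text
[-0.4099 -0.4486  0.0046]
[[-9.394e-01  3.427e-01 -6.000e-04]
 [ 3.427e-01  9.394e-01 -1.500e-03]
 [-0.000e+00 -1.600e-03 -1.000e+00]]
time_s: 1.1
tool_pos: [0.3868, 0.2044, 0.4046]
eef_rot: [0.0, 0.178, 0.984, -0.001]
contact_force: [-0.0, -0.1, -0.5]
width: 0.0941
finger_force: 0.0
[-0.1176 -0.1224  0.0051]
[[-9.363e-01  3.512e-01  3.000e-04]
 [ 3.512e-01  9.363e-01 -2.800e-03]
 [-1.300e-03 -2.600e-03 -1.000e+00]]
[-0.61086915  0.33065267  0.07807843  2.08027189 -0.03395697  0.73307349
  0.70023169] [0.38684091 0.2043834  0.40463824]
```

```bash

python3 -m inch '[{"slide":[-0.027,-0.028,0],"twist":[0,0,0]},{"slide":[-0.054,-0.056,0],"twist":[0,0,0]},{"slide":[-0.08,-0.084,0],"twist":[0,0,0]},{"slide":[-0.106,-0.11,0],"twist":[0,0,0]},{"slide":[-0.118,-0.123,0],"twist":[0,0,0]},{"slide":[-0.118,-0.123,0],"twist":[0,0,0]},{"slide":[-0.118,-0.123,0],"twist":[0,0,0]},{"slide":[-0.118,-0.123,0],"twist":[0,0,0]}]'
python3 - <<'E'
from h import *
s,p,r=pose(); c=eyes.calibration("wrist"); im,d=eyes.grab_frame("wrist"); cv2.imwrite("pics/w1.png",im[:,:,::-1])
P=cloud(d,c); h=cv2.cvtColor(im,cv2.COLOR_RGB2HSV); H,S,V=[h[...,i].astype(int) for i in range(3)]
print(p,r.as_matrix().round(4))
D=np.hypot(P[...,0]-.454,P[...,1]-.0485)
for n,m in (("top",(D<.03)&(abs(P[...,2]-.119)<.006)&(S>120)),("foot",(D<.04)&(S<80)&(P[...,2]>.02)&(P[...,2]<.04))):
    q=P[m]
    if len(q): print(n,len(q),cv2.minEnclosingCircle(q[:,:2].astype(np.float32)),np.median(q[:,2]))
E
```

```text
time_s: 1.77
tool_pos: [0.4534, 0.0552, 0.4044]
eef_rot: [-0.001, 0.173, 0.985, 0.0]
contact_force: [-0.7, -0.7, -0.1]
width: 0.094
finger_force: 0.0
[0.45343043 0.05515348 0.40441822] [[-9.400e-01  3.411e-01 -1.000e-03]
 [ 3.411e-01  9.400e-01  9.000e-04]
 [ 1.200e-03  5.000e-04 -1.000e+00]]
top 1342 ((0.45259109139442444, 0.04990150034427643), 0.014968265779316425) 0.11829951903644106
foot 788 ((0.4526992738246918, 0.05008605867624283), 0.022725744172930717) 0.024933335202270923
```

View pics/w1.png

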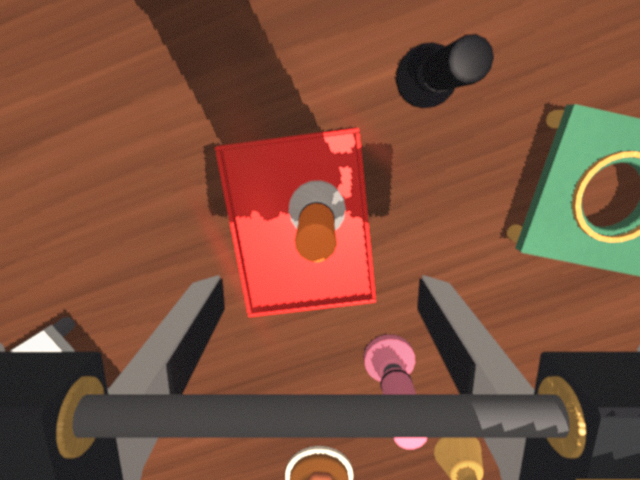

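The wrist view shows the orange tool in the tray, with its foot at (317,205) and handle at (317,235). Its axis measures (0.4527, 0.050) with the right radii. I'll descend partway and trim.

```bash

python3 -m inch '[{"slide":[-0.001,-0.003,0.02],"twist":[0,0,0]},{"slide":[-0.001,-0.003,0.045],"twist":[0,0,0]},{"slide":[-0.001,-0.003,0.06],"twist":[0,0,0]},{"slide":[-0.001,-0.003,0.06],"twist":[0,0,0]},{"slide":[-0.001,-0.003,0.06],"twist":[0,0,0]},{"slide":[-0.001,-0.003,0.06],"twist":[0,0,0]}]'
python3 -c "
from h import *; print(to(.4527,.0499,.264)); s,p,r=pose(); print(p,r.as_matrix().round(4)[:,2],s['qvel'].round(3))"
```

```text
time_s: 2.32
tool_pos: [0.454, 0.0515, 0.3454]
eef_rot: [0.0, 0.173, 0.985, 0.0]
contact_force: [-0.6, 0.9, -0.1]
width: 0.094
finger_force: 0.0
[ 0.0007 -0.002   0.0814]
[0.45396735 0.05150782 0.34537145] [ 1.e-03  5.e-04 -1.e+00] [ 0.006 -0.012  0.006 -0.01   0.    -0.003  0.001]
```

```bash

python3 -m inch '[{"slide":[0.0007,-0.002,0.02],"twist":[0,0,0]},{"slide":[0.0007,-0.002,0.042],"twist":[0,0,0]},{"slide":[0.0007,-0.002,0.062],"twist":[0,0,0]},{"slide":[0.0007,-0.002,0.076],"twist":[0,0,0]},{"slide":[0.0007,-0.002,0.0815],"twist":[0,0,0]},{"slide":[0.0007,-0.002,0.0815],"twist":[0,0,0]},{"slide":[0.0007,-0.002,0.0815],"twist":[0,0,0]},{"slide":[0.0007,-0.002,0.0815],"twist":[0,0,0]}]'
python3 -c "
from h import *; print(to(.4527,.0499,.264)); s,p,r=pose(); print(p,r.as_matrix().round(4))"
```

```text
time_s: 2.98
tool_pos: [0.4529, 0.0491, 0.2643]
eef_rot: [0.001, 0.174, 0.985, 0.0]
contact_force: [-0.0, -0.8, -0.9]
width: 0.0938
finger_force: 0.0
[0.0005 0.0007 0.0003]
[0.4529393  0.04910483 0.26426816] [[-9.395e-01  3.425e-01  2.100e-03]
 [ 3.425e-01  9.395e-01  4.000e-04]
 [-1.900e-03  1.100e-03 -1.000e+00]]
```

```bash

python3 -m inch '[{"slide":[0,0,0],"twist":[0,0,0]},{"slide":[0,0,0],"twist":[0,0,0]},{"slide":[0,0,0],"twist":[0,0,0]},{"slide":[0,0,0],"twist":[0,0,0]},{"slide":[0,0,0],"twist":[0,0,0]},{"slide":[0,0,0],"twist":[0,0,0]},{"slide":[0,0,0],"twist":[0,0,0]},{"slide":[0,0,0],"twist":[0,0,0]}]' 0
```

```text
time_s: 3.65
tool_pos: [0.4524, 0.0489, 0.2631]
eef_rot: [-0.0, 0.174, 0.985, -0.0]
contact_force: [0.3, 0.2, -0.3]
width: 0.0442
finger_force: 0.0
```

```bash

python3 -m inch '[{"slide":[0,0,0],"twist":[0,0,0]},{"slide":[0,0,0],"twist":[0,0,0]},{"slide":[0,0,0],"twist":[0,0,0]},{"slide":[0,0,0],"twist":[0,0,0]},{"slide":[0,0,0],"twist":[0,0,0]},{"slide":[0,0,0],"twist":[0,0,0]}]' 0
```

```text
time_s: 4.15
tool_pos: [0.4525, 0.049, 0.2631]
eef_rot: [0.0, 0.174, 0.985, 0.0]
contact_force: [0.5, 1.2, -2.4]
width: 0.0298
finger_force: 30.0
```

```bash

python3 -m inch '[{"slide":[0,0,-0.01],"twist":[0,0,0]},{"slide":[0,0,-0.03],"twist":[0,0,0]},{"slide":[0,0,-0.055],"twist":[0,0,0]},{"slide":[0,0,-0.08],"twist":[0,0,0]},{"slide":[0,0,-0.1],"twist":[0,0,0]},{"slide":[0,0,-0.11],"twist":[0,0,0]},{"slide":[0,0,-0.11],"twist":[0,0,0]},{"slide":[0,0,-0.11],"twist":[0,0,0]}]' 0
python3 -c "
from h import *; print(to(.5405,-.2546,.37)); s,p,r=pose(); print(p,r.as_matrix().round(4),s['width'],s['contact_force'])"
```

```text
time_s: 4.82
tool_pos: [0.452, 0.0488, 0.3731]
eef_rot: [-0.0, 0.174, 0.985, -0.0]
contact_force: [0.4, -0.1, -3.4]
width: 0.0299
finger_force: 30.0
[-0.1871 -0.2547  0.0031]
[0.45200833 0.04877405 0.37306404] [[-9.394e-01  3.428e-01 -2.000e-04]
 [ 3.428e-01  9.394e-01 -1.000e-04]
 [ 2.000e-04 -1.000e-04 -1.000e+00]] 0.02991927635916734 [ 0.39133216 -0.05017181 -3.41947014]
```

Lifted; it carries about 3 N, which matches 0.3 kg. Now traversing to above the dot-side edge point.

```bash

python3 -m inch '[{"slide":[-0.008,-0.011,0],"twist":[0,0,0]},{"slide":[-0.024,-0.033,0],"twist":[0,0,0]},{"slide":[-0.044,-0.06,0],"twist":[0,0,0]},{"slide":[-0.064,-0.087,0],"twist":[0,0,0]},{"slide":[-0.084,-0.114,0],"twist":[0,0,0]},{"slide":[-0.104,-0.142,0],"twist":[0,0,0]},{"slide":[-0.124,-0.169,0],"twist":[0,0,0]},{"slide":[-0.144,-0.196,0],"twist":[0,0,0]},{"slide":[-0.162,-0.221,0],"twist":[0,0,0]},{"slide":[-0.176,-0.24,0],"twist":[0,0,0]},{"slide":[-0.184,-0.251,0],"twist":[0,0,0]},{"slide":[-0.187,-0.255,0],"twist":[0,0,0]}]' 0
python3 -m inch '[{"slide":[0,0,0],"twist":[0,0,0]},{"slide":[0,0,0],"twist":[0,0,0]},{"slide":[0,0,0],"twist":[0,0,0]},{"slide":[0,0,0],"twist":[0,0,0]},{"slide":[0,0,0],"twist":[0,0,0]},{"slide":[0,0,0],"twist":[0,0,0]}]' 0
python3 - <<'E'
from h import *
s,p,r=pose(); print(to(.5405,-.2546,.33),p,r.as_matrix().round(4),s['contact_force'])
im,d=eyes.grab_frame("scene"); c=eyes.calibration("scene"); P=cloud(d,c)
h=cv2.cvtColor(im,cv2.COLOR_RGB2HSV); H,S,V=[h[...,i].astype(int) for i in range(3)]
D=np.hypot(P[...,0]-p[0],P[...,1]-p[1])
q=P[(D<.04)&(S>180)&(H>6)&(H<24)&(P[...,2]>.13)]; print("handle",len(q),circ(q),q[:,2].min(),q[:,2].max())
q=P[(D<.04)&(S<80)&(P[...,2]>.09)&(P[...,2]<.15)]; print("foot",len(q),q[:,2].min(),circ(q))
q=P[(D<.03)&(P[...,2]>.07)&(P[...,2]<.113)]; print("blade",len(q),q[:,2].min(),q[:,2].max(),circ(q))
cv2.imwrite("pics/s2.png",cv2.resize(im[200:470,90:400,::-1],None,fx=2,fy=2,interpolation=2))
E
```

```text
time_s: 5.82
tool_pos: [0.5402, -0.2571, 0.3713]
eef_rot: [-0.001, 0.176, 0.984, -0.0]
contact_force: [-0.2, -0.2, -1.8]
width: 0.0296
finger_force: 30.0
time_s: 6.32
tool_pos: [0.5408, -0.2539, 0.3734]
eef_rot: [0.0, 0.173, 0.985, 0.0]
contact_force: [-1.0, 0.2, -3.3]
width: 0.0293
finger_force: 30.0
[ 0.     -0.0008  0.0434] [ 0.54078972 -0.25386851  0.37339685] [[-9.399e-01  3.416e-01  2.000e-04]
 [ 3.416e-01  9.399e-01  2.000e-04]
 [-1.000e-04  3.000e-04 -1.000e+00]] [-1.04031095  0.23323709 -3.28777459]
handle 1029 (array([ 0.54493235, -0.25677833]), np.float64(0.010579902370587875)) 0.1586572542896929 0.36585536790135736
foot 1070 0.113986459357165 (array([ 0.54361152, -0.25760307]), np.float64(0.018794829230896565))Traceback (most recent call last):
  File "<stdin>", line 8, in <module>
    return umr_minimum(a, axis, None, out, keepdims, initial, where)
ValueError: zero-size array to reduction operation minimum which has no identity
```

The foot's underside sits at 0.114 as predicted, and the 16 mm blade is hidden behind the foot's rim from this camera. I'm lowering onto the dot-side edge point.

```bash

python3 -m inch '[{"slide":[0,-0.0005,0.01],"twist":[0,0,0]},{"slide":[0,-0.0005,0.03],"twist":[0,0,0]},{"slide":[0,-0.0005,0.045],"twist":[0,0,0]},{"slide":[0,-0.0005,0.052],"twist":[0,0,0]},{"slide":[0,-0.0005,0.056],"twist":[0,0,0]},{"slide":[0,-0.0005,0.06],"twist":[0,0,0]},{"slide":[0,-0.0005,0.063],"twist":[0,0,0]},{"slide":[0,-0.0005,0.065],"twist":[0,0,0]},{"slide":[0,-0.0005,0.065],"twist":[0,0,0]},{"slide":[0,-0.0005,0.065],"twist":[0,0,0]},{"slide":[0,-0.0005,0.065],"twist":[0,0,0]}]' 0
python3 - <<'E'
from h import *
s,p,r=pose(); print(p,r.as_matrix().round(4)[2],s['contact_force'],s['width'])
im,d=eyes.grab_frame("scene"); c=eyes.calibration("scene"); P=cloud(d,c)
h=cv2.cvtColor(im,cv2.COLOR_RGB2HSV); S=h[...,1].astype(int)
D=np.hypot(P[...,0]-p[0],P[...,1]-p[1])
q=P[(D<.033)&(P[...,2]>.043)&(P[...,2]<.078)]; z=q[:,2]; print("foot+blade",len(q),np.percentile(z,[1,5,50,95]))
cv2.imwrite("pics/s2.png",cv2.resize(im[270:470,130:370,::-1],None,fx=3,fy=3,interpolation=2))
# circle in tool axes, from current measured pose
C=np.array([.5465,-.284]); a0=np.arctan2(*(p[:2]-C)[::-1]); print("now r,deg",np.hypot(*(p[:2]-C)),np.degrees(a0))
for k in range(0,61):
    a=np.radians(101.6+6*k)*1; w=np.r_[C+.03*np.array([np.cos(a),np.sin(a)]),p[2]]
    print(k,(r.inv().apply(w-p)*1000).round(1)[:2].tolist(),end=' ')
E
```

```text
time_s: 7.28
tool_pos: [0.5406, -0.2553, 0.3086]
eef_rot: [0.0, 0.174, 0.985, -0.0]
contact_force: [-0.9, 1.5, -1.6]
width: 0.0296
finger_force: 30.0
[ 0.54059147 -0.25529074  0.30860698] [-5.e-04 -1.e-04 -1.e+00] [-0.85210893  1.5040201  -1.60822368] 0.02960379278177317
foot+blade 892 [0.05069313 0.05330969 0.06603493 0.07693167]
now r,deg 0.029310959103914274 101.62941420189522
0 [0.3, 0.6] 1 [2.9, -1.2] 2 [5.3, -3.2] 3 [7.5, -5.5] 4 [9.4, -8.0] 5 [11.0, -10.7] 6 [12.4, -13.5] 7 [13.4, -16.5] 8 [14.1, -19.6] 9 [14.5, -22.7] 10 [14.6, -25.8] 11 [14.3, -28.9] 12 [13.8, -32.0] 13 [12.9, -35.0] 14 [11.7, -37.9] 15 [10.1, -40.7] 16 [8.4, -43.3] 17 [6.3, -45.7] 18 [4.0, -47.8] 19 [1.5, -49.7] 20 [-1.1, -51.3] 21 [-4.0, -52.7] 22 [-6.9, -53.7] 23 [-10.0, -54.5] 24 [-13.1, -54.9] 25 [-16.3, -54.9] 26 [-19.4, -54.7] 27 [-22.5, -54.1] 28 [-25.5, -53.2] 29 [-28.4, -52.0] 30 [-31.1, -50.5] 31 [-33.7, -48.7] 32 [-36.1, -46.7] 33 [-38.3, -44.4] 34 [-40.2, -41.9] 35 [-41.8, -39.2] 36 [-43.1, -36.4] 37 [-44.2, -33.4] 38 [-44.9, -30.3] 39 [-45.3, -27.2] 40 [-45.4, -24.1] 41 [-45.1, -21.0] 42 [-44.5, -17.9] 43 [-43.6, -14.9] 44 [-42.4, -12.0] 45 [-40.9, -9.2] 46 [-39.1, -6.6] 47 [-37.1, -4.2] 48 [-34.8, -2.1] 49 [-32.3, -0.2] 50 [-29.6, 1.5] 51 [-26.8, 2.8] 52 [-23.8, 3.8] 53 [-20.8, 4.6] 54 [-17.7, 5.0] 55 [-14.5, 5.0] 56 [-11.4, 4.8] 57 [-8.3, 4.2] 58 [-5.3, 3.3] 59 [-2.4, 2.1] 60 [0.3, 0.6]
```

View pics/s2.png

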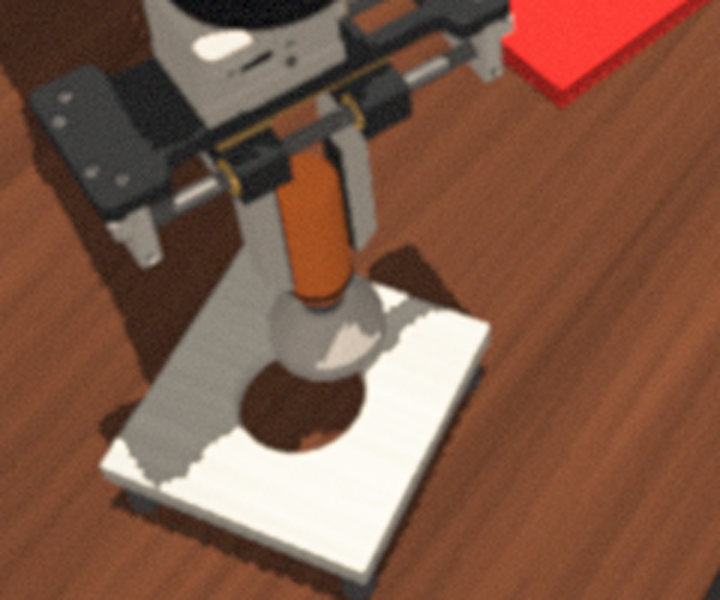

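The blade's on the dot-side edge: the tool stands upright over the hole's rim at about (325,345) in the crop, with the foot about 9 mm above the plate. I'll run the circle in 6° rows, 12 rows per call.

```bash

python3 -m inch '[{"slide":[0.003,-0.001,0.001],"twist":[0,0,0]},{"slide":[0.0055,-0.003,0.001],"twist":[0,0,0]},{"slide":[0.0075,-0.0055,0.001],"twist":[0,0,0]},{"slide":[0.0095,-0.008,0.001],"twist":[0,0,0]},{"slide":[0.011,-0.0105,0.001],"twist":[0,0,0]},{"slide":[0.0125,-0.0135,0.001],"twist":[0,0,0]},{"slide":[0.0135,-0.0165,0.001],"twist":[0,0,0]},{"slide":[0.014,-0.0195,0.001],"twist":[0,0,0]},{"slide":[0.0145,-0.0225,0.001],"twist":[0,0,0]},{"slide":[0.0145,-0.026,0.001],"twist":[0,0,0]},{"slide":[0.0145,-0.029,0.001],"twist":[0,0,0]},{"slide":[0.014,-0.032,0.001],"twist":[0,0,0]}]' 0
python3 -c "
from h import *
s,p,r=pose(); v=p[:2]-[.5465,-.284]; print(np.hypot(*v),np.degrees(np.arctan2(v[1],v[0])),p[2],r.as_matrix().round(4)[2],s['width'])
C=np.array([.5465,-.284])
for k in range(12,25):
    a=np.radians(101.6+6*k); w=np.r_[C+.03*np.array([np.cos(a),np.sin(a)]),p[2]]; print(k,(r.inv().apply(w-p)*1000).round(1)[:2].tolist(),end=' ')"
```

```text
time_s: 8.33
tool_pos: [0.5162, -0.2808, 0.3071]
eef_rot: [-0.0, 0.174, 0.985, 0.0]
contact_force: [-0.2, 1.0, -1.7]
width: 0.0295
finger_force: 30.0
0.030488531370462636 173.98922970628755 0.30708796043427866 [ 4.e-04 -0.e+00 -1.e+00] 0.029467339553714056
12 [-0.4, 0.3] 13 [-1.3, -2.7] 14 [-2.5, -5.6] 15 [-4.0, -8.3] 16 [-5.8, -10.9] 17 [-7.9, -13.3] 18 [-10.2, -15.5] 19 [-12.7, -17.4] 20 [-15.3, -19.0] 21 [-18.2, -20.3] 22 [-21.1, -21.4] 23 [-24.2, -22.1] 24 [-27.3, -22.5]
```

```bash

python3 -m inch '[{"slide":[-0.001,-0.003,0],"twist":[0,0,0]},{"slide":[-0.0025,-0.006,0],"twist":[0,0,0]},{"slide":[-0.004,-0.0085,0],"twist":[0,0,0]},{"slide":[-0.0055,-0.011,0],"twist":[0,0,0]},{"slide":[-0.0075,-0.0135,0],"twist":[0,0,0]},{"slide":[-0.01,-0.0155,0],"twist":[0,0,0]},{"slide":[-0.0125,-0.0175,0],"twist":[0,0,0]},{"slide":[-0.015,-0.019,0],"twist":[0,0,0]},{"slide":[-0.018,-0.0205,0],"twist":[0,0,0]},{"slide":[-0.021,-0.0215,0],"twist":[0,0,0]},{"slide":[-0.024,-0.0225,0],"twist":[0,0,0]},{"slide":[-0.027,-0.023,0],"twist":[0,0,0]}]' 0
python3 -m inch '[{"slide":[-0.003,0,0],"twist":[0,0,0]},{"slide":[-0.0065,0,0],"twist":[0,0,0]},{"slide":[-0.0095,0.001,0],"twist":[0,0,0]},{"slide":[-0.0125,0.0015,0],"twist":[0,0,0]},{"slide":[-0.0155,0.003,0],"twist":[0,0,0]},{"slide":[-0.018,0.0045,0],"twist":[0,0,0]},{"slide":[-0.0205,0.006,0],"twist":[0,0,0]},{"slide":[-0.023,0.008,0],"twist":[0,0,0]},{"slide":[-0.025,0.0105,0],"twist":[0,0,0]},{"slide":[-0.027,0.013,0],"twist":[0,0,0]},{"slide":[-0.0285,0.0155,0],"twist":[0,0,0]},{"slide":[-0.03,0.0185,0],"twist":[0,0,0]}]' 0
python3 -c "
from h import *
s,p,r=pose(); v=p[:2]-[.5465,-.284]; print(np.hypot(*v),np.degrees(np.arctan2(v[1],v[0])),p[2],r.as_matrix().round(4)[2],s['width'])
C=np.array([.5465,-.284])
for k in range(36,63):
    a=np.radians(101.6+6*k); w=np.r_[C+.03*np.array([np.cos(a),np.sin(a)]),p[2]]; print(k,(r.inv().apply(w-p)*1000).round(1)[:2].tolist(),end=' ')"
```

```text
time_s: 9.33
tool_pos: [0.5341, -0.3116, 0.3071]
eef_rot: [-0.0, 0.174, 0.985, -0.0]
contact_force: [-0.2, 0.5, -1.2]
width: 0.0299
finger_force: 30.0
time_s: 10.33
tool_pos: [0.5687, -0.3041, 0.3072]
eef_rot: [0.0, 0.174, 0.985, -0.0]
contact_force: [-0.9, -1.3, -1.6]
width: 0.0297
finger_force: 30.0
0.029918209858512117 -42.21732141217119 0.3071793071476911 [-1.e-04 -1.e-04 -1.e+00] 0.029709419180630692
36 [-0.0, -0.1] 37 [-1.1, 2.8] 38 [-1.8, 5.9] 39 [-2.2, 9.0] 40 [-2.3, 12.2] 41 [-2.0, 15.3] 42 [-1.4, 18.4] 43 [-0.5, 21.4] 44 [0.7, 24.3] 45 [2.2, 27.0] 46 [4.0, 29.6] 47 [6.0, 32.0] 48 [8.3, 34.2] 49 [10.8, 36.1] 50 [13.5, 37.7] 51 [16.3, 39.0] 52 [19.3, 40.1] 53 [22.3, 40.8] 54 [25.4, 41.2] 55 [28.6, 41.3] 56 [31.7, 41.0] 57 [34.8, 40.4] 58 [37.8, 39.5] 59 [40.7, 38.3] 60 [43.4, 36.8] 61 [46.0, 35.0] 62 [48.4, 33.0]
```

```bash

python3 -m inch '[{"slide":[-0.001,0.003,0],"twist":[0,0,0]},{"slide":[-0.002,0.006,0],"twist":[0,0,0]},{"slide":[-0.002,0.009,0],"twist":[0,0,0]},{"slide":[-0.0025,0.012,0],"twist":[0,0,0]},{"slide":[-0.002,0.0155,0],"twist":[0,0,0]},{"slide":[-0.0015,0.0185,0],"twist":[0,0,0]},{"slide":[-0.0005,0.0215,0],"twist":[0,0,0]},{"slide":[0.0005,0.0245,0],"twist":[0,0,0]},{"slide":[0.002,0.027,0],"twist":[0,0,0]},{"slide":[0.004,0.0295,0],"twist":[0,0,0]},{"slide":[0.006,0.032,0],"twist":[0,0,0]},{"slide":[0.0085,0.034,0],"twist":[0,0,0]}]' 0
python3 -m inch '[{"slide":[0.0025,0.002,0],"twist":[0,0,0]},{"slide":[0.005,0.0035,0],"twist":[0,0,0]},{"slide":[0.008,0.005,0],"twist":[0,0,0]},{"slide":[0.011,0.006,0],"twist":[0,0,0]},{"slide":[0.014,0.0065,0],"twist":[0,0,0]},{"slide":[0.017,0.007,0],"twist":[0,0,0]},{"slide":[0.0205,0.007,0],"twist":[0,0,0]},{"slide":[0.0235,0.007,0],"twist":[0,0,0]},{"slide":[0.0265,0.006,0],"twist":[0,0,0]},{"slide":[0.0295,0.0055,0],"twist":[0,0,0]},{"slide":[0.0325,0.004,0],"twist":[0,0,0]},{"slide":[0.035,0.0025,0],"twist":[0,0,0]}]' 0
python3 -m inch '[{"slide":[0.0025,-0.0015,0],"twist":[0,0,0]},{"slide":[0.0025,-0.0015,0],"twist":[0,0,0]},{"slide":[0.0025,-0.0015,0],"twist":[0,0,0]}]' 0
python3 -c "
from h import *
s,p,r=pose(); v=p[:2]-[.5465,-.284]; print(np.hypot(*v),np.degrees(np.arctan2(v[1],v[0])),p[2],r.as_matrix().round(4),s['width'])"
```

```text
time_s: 11.33
tool_pos: [0.5721, -0.269, 0.3072]
eef_rot: [0.0, 0.174, 0.985, 0.0]
contact_force: [0.8, -0.7, -1.6]
width: 0.0297
finger_force: 30.0
time_s: 12.33
tool_pos: [0.5397, -0.255, 0.3072]
eef_rot: [-0.0, 0.174, 0.985, 0.0]
contact_force: [0.9, 0.9, -1.8]
width: 0.03
finger_force: 30.0
time_s: 12.58
tool_pos: [0.5366, -0.2558, 0.307]
eef_rot: [-0.001, 0.174, 0.985, -0.0]
contact_force: [-0.9, -0.7, -3.1]
width: 0.0296
finger_force: 30.0
0.029842211053079874 109.3520532736893 0.307033460958947 [[-9.393e-01  3.431e-01 -1.400e-03]
 [ 3.431e-01  9.393e-01  1.000e-04]
 [ 1.300e-03 -4.000e-04 -1.000e+00]] 0.029618926626578605
```

Full circle done: radius stayed 29–31 mm and the foot about 8 mm up. Now lifting and returning to the original tray spot.

```bash

python3 -m inch '[{"slide":[0,0,-0.01],"twist":[0,0,0]},{"slide":[0,0,-0.03],"twist":[0,0,0]},{"slide":[0,0,-0.05],"twist":[0,0,0]},{"slide":[0,0,-0.06],"twist":[0,0,0]},{"slide":[0,0,-0.065],"twist":[0,0,0]},{"slide":[0,0,-0.065],"twist":[0,0,0]}]' 0
python3 -m inch '[{"slide":[0.008,0.011,0],"twist":[0,0,0]},{"slide":[0.024,0.033,0],"twist":[0,0,0]},{"slide":[0.044,0.061,0],"twist":[0,0,0]},{"slide":[0.064,0.089,0],"twist":[0,0,0]},{"slide":[0.084,0.117,0],"twist":[0,0,0]},{"slide":[0.104,0.145,0],"twist":[0,0,0]},{"slide":[0.124,0.173,0],"twist":[0,0,0]},{"slide":[0.144,0.201,0],"twist":[0,0,0]},{"slide":[0.16,0.225,0],"twist":[0,0,0]},{"slide":[0.173,0.243,0],"twist":[0,0,0]},{"slide":[0.181,0.254,0],"twist":[0,0,0]},{"slide":[0.184,0.257,0],"twist":[0,0,0]}]' 0
python3 -m inch '[{"slide":[0,0,0],"twist":[0,0,0]},{"slide":[0,0,0],"twist":[0,0,0]},{"slide":[0,0,0],"twist":[0,0,0]},{"slide":[0,0,0],"twist":[0,0,0]},{"slide":[0,0,0],"twist":[0,0,0]},{"slide":[0,0,0],"twist":[0,0,0]}]' 0
python3 -c "
from h import *; print(to(.4525,.049,.28)); s,p,r=pose(); print(p,r.as_matrix().round(4)[2],s['contact_force'])"
```

```text
time_s: 13.08
tool_pos: [0.5375, -0.2556, 0.3734]
eef_rot: [0.001, 0.174, 0.985, -0.0]
contact_force: [-0.7, -0.7, -3.6]
width: 0.0295
finger_force: 30.0
time_s: 14.08
tool_pos: [0.4506, 0.0522, 0.3713]
eef_rot: [-0.002, 0.171, 0.985, 0.0]
contact_force: [-0.1, -1.1, -2.8]
width: 0.0297
finger_force: 30.0
time_s: 14.58
tool_pos: [0.4526, 0.0482, 0.3721]
eef_rot: [0.0, 0.175, 0.985, -0.0]
contact_force: [0.0, 0.0, -2.6]
width: 0.0295
finger_force: 30.0
[0.0003 0.0007 0.0921]
[0.45256804 0.04821981 0.37213401] [-1.e-04 -1.e-04 -1.e+00] [ 0.02646711  0.00511074 -2.59551517]
```

```bash

python3 -m inch '[{"slide":[0,0.0005,0.01],"twist":[0,0,0]},{"slide":[0,0.0005,0.03],"twist":[0,0,0]},{"slide":[0,0.0005,0.05],"twist":[0,0,0]},{"slide":[0,0.0005,0.07],"twist":[0,0,0]},{"slide":[0,0.0005,0.085],"twist":[0,0,0]},{"slide":[0,0.0005,0.094],"twist":[0,0,0]},{"slide":[0,0.0005,0.099],"twist":[0,0,0]},{"slide":[0,0.0005,0.103],"twist":[0,0,0]},{"slide":[0,0.0005,0.106],"twist":[0,0,0]},{"slide":[0,0.0005,0.107],"twist":[0,0,0]},{"slide":[0,0.0005,0.107],"twist":[0,0,0]},{"slide":[0,0.0005,0.107],"twist":[0,0,0]}]' 0
python3 -m inch '[{"slide":[0,0,0.001],"twist":[0,0,0]},{"slide":[0,0,0.001],"twist":[0,0,0]},{"slide":[0,0,0.001],"twist":[0,0,0]}]' 0
python3 -c "
from h import *; print(to(.4525,.049,.263)); s,p,r=pose(); print(p,s['contact_force'])"
```

```text
time_s: 15.58
tool_pos: [0.4527, 0.0493, 0.2656]
eef_rot: [0.0, 0.174, 0.985, 0.0]
contact_force: [0.1, -0.7, -2.4]
width: 0.0299
finger_force: 30.0
time_s: 15.83
tool_pos: [0.4528, 0.0494, 0.2644]
eef_rot: [0.0, 0.174, 0.985, 0.0]
contact_force: [0.2, 0.2, -1.1]
width: 0.0295
finger_force: 30.0
[ 0.0001 -0.0005  0.0014]
[0.45279175 0.04942084 0.26439035] [ 0.1947578   0.15914894 -1.12513671]
```

```bash

python3 -m inch '[{"slide":[0,0,0.001],"twist":[0,0,0]},{"slide":[0,0,0.0015],"twist":[0,0,0]},{"slide":[0,0,0.0015],"twist":[0,0,0]},{"slide":[0,0,0.0015],"twist":[0,0,0]}]' 0
```

```text
time_s: 16.17
tool_pos: [0.4528, 0.0495, 0.2627]
eef_rot: [0.0, 0.174, 0.985, 0.0]
contact_force: [0.4, -1.4, -1.8]
width: 0.0298
finger_force: 30.0
```

```bash

python3 -m inch '[{"slide":[0,0,0.001],"twist":[0,0,0]},{"slide":[0,0,0.001],"twist":[0,0,0]},{"slide":[0,0,0.001],"twist":[0,0,0]},{"slide":[0,0,0.001],"twist":[0,0,0]}]' 0
```

```text
time_s: 16.5
tool_pos: [0.4528, 0.0494, 0.2625]
eef_rot: [0.001, 0.174, 0.985, 0.0]
contact_force: [-1.8, 0.5, 9.1]
width: 0.0296
finger_force: 30.0
```

Foot is down: 9 N and z stopped at 0.2625. I'll ease off 0.5 mm, release, then withdraw.

```bash

python3 -m inch '[{"slide":[0,0,-0.0008],"twist":[0,0,0]},{"slide":[0,0,-0.0008],"twist":[0,0,0]}]' 0
python3 -m inch '[{"slide":[0,0,0],"twist":[0,0,0]},{"slide":[0,0,0],"twist":[0,0,0]},{"slide":[0,0,0],"twist":[0,0,0]},{"slide":[0,0,0],"twist":[0,0,0]},{"slide":[0,0,0],"twist":[0,0,0]},{"slide":[0,0,0],"twist":[0,0,0]},{"slide":[0,0,0],"twist":[0,0,0]},{"slide":[0,0,0],"twist":[0,0,0]},{"slide":[0,0,0],"twist":[0,0,0]},{"slide":[0,0,0],"twist":[0,0,0]},{"slide":[0,0,0],"twist":[0,0,0]},{"slide":[0,0,0],"twist":[0,0,0]}]' 1
```

```text
time_s: 16.67
tool_pos: [0.4528, 0.0494, 0.2627]
eef_rot: [0.0, 0.174, 0.985, 0.0]
contact_force: [1.5, -0.0, -1.4]
width: 0.0297
finger_force: 30.0
time_s: 17.67
tool_pos: [0.4526, 0.0494, 0.2625]
eef_rot: [-0.0, 0.174, 0.985, 0.0]
contact_force: [-0.1, 0.0, -0.3]
width: 0.0935
finger_force: 0.0
```

```bash

python3 -m inch '[{"slide":[0,0,-0.01],"twist":[0,0,0]},{"slide":[0,0,-0.03],"twist":[0,0,0]},{"slide":[0,0,-0.06],"twist":[0,0,0]},{"slide":[0,0,-0.09],"twist":[0,0,0]},{"slide":[0,0,-0.12],"twist":[0,0,0]},{"slide":[0,0,-0.14],"twist":[0,0,0]},{"slide":[0,0,-0.14],"twist":[0,0,0]},{"slide":[0,0,-0.14],"twist":[0,0,0]},{"slide":[0,0,-0.14],"twist":[0,0,0]}]' 1
python3 - <<'E'
from h import *
im,d=eyes.grab_frame("scene"); cv2.imwrite("pics/end.png",im[:,:,::-1])
c=eyes.calibration("wrist"); w,d=eyes.grab_frame("wrist"); P=cloud(d,c); S=cv2.cvtColor(w,cv2.COLOR_RGB2HSV)[...,1]
D=np.hypot(P[...,0]-.4525,P[...,1]-.0494)
for m in ((D<.03)&(abs(P[...,2]-.119)<.006)&(S>120),(D<.04)&(S<80)&(P[...,2]>.02)&(P[...,2]<.04)):
    q=P[m]; print(len(q),cv2.minEnclosingCircle(q[:,:2].astype(np.float32)),np.median(q[:,2]))
E
```

```text
time_s: 18.42
tool_pos: [0.4521, 0.0494, 0.4017]
eef_rot: [-0.001, 0.174, 0.985, -0.0]
contact_force: [-0.2, -0.5, -0.1]
width: 0.0942
finger_force: 0.0
1373 ((0.4520343244075775, 0.048054203391075134), 0.014908566139638424) 0.11831990689707256
792 ((0.45212048292160034, 0.0481007881462574), 0.022668447345495224) 0.02519161801820216
```

View pics/end.png

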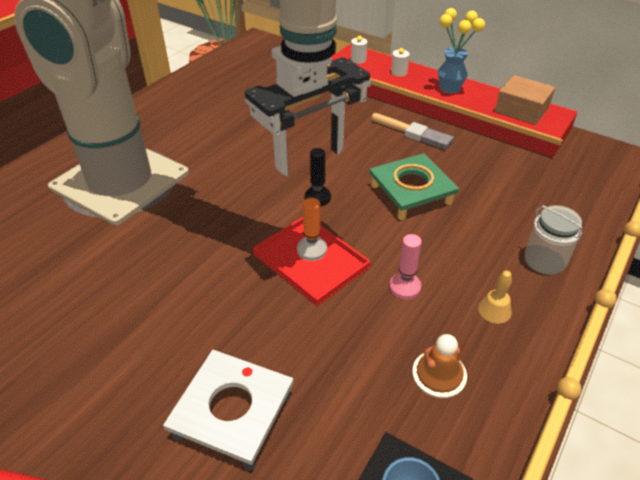

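The tool stands upright in the tray at (312,235), the gripper is clear above it, and everything else is in place. Handing in.

```bash
python3 -c "
from rig import arm; print(arm.sign_off())"
```

```text
the job is handed in; nothing more can be done
None
```

The job is handed in at about 18 s: the blade went one full anticlockwise circle from the red dot, ending about 4 mm past it (within the 10 mm allowed), and the tool is upright in the red tray again, released. No verdict came back.

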